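# Change over the drying rack

## Robot

A 7-joint arm with a two-finger parallel gripper is mounted at the origin on the work surface. World frame = base frame: x ahead of the robot, y to its left, z up, the work surface at z = 0. Lengths are in m, angles in rad, forces in N, time in s.
With the tool pointing down it reaches from about 0.4 to 0.85 m from the base axis. Payload 10.4 kg.
Tool frame: the origin (TCP) lies at the very end of the fingers, on their centre line; the grasp point (between the pads) lies 19 mm behind it (ctrl.grip_point_offset is the distance from the TCP to the grasp point, in m); z points along the fingers, x is the direction in which the jaws open and shut, and the axes are right-handed (so a half turn about z gives the same grasp; the last joint's range is limited). The gripper opens to 87 mm and grips with 3 to 60 N. Pads are 19 mm wide; open, the fingers measure 117 mm over their backs; the gripper's body (75 mm by 190 mm) begins 51 mm behind the grasp point.
Start: joints at [1.078, 0.332, -0.065, 1.46, 0.022, 1.35, -0.088], TCP at [0.283, -0.557, 0.223] pointing down, gripper open.
Joint ranges: [-2.6, 2.6], [-0.5, 2.12], [-1.47, 1.34], [0.16, 2.42], [-1.27, 4.41], [0.06, 2.06], [-2.6, 2.6]. Speed limits (rad/s): [2.22, 2.22, 2.79, 2.79, 3.14, 3.14, 3.14].

## Interface

Orientations are given as [roll, pitch, yaw] about the fixed x, y, z axes, in that order (R = Rz(yaw) Ry(pitch) Rx(roll)).
In Python, from plant import ctrl gives the robot as it stands.
- The arm moves only by the shell command python3 -m handwheel 'ROWS' [OPENING] [FORCE]. ROWS is JSON, one flat list of numbers, 4 for each row, row after row: the shift along the tool's x, y, z in m, then the turn about the tool's z in degrees. In form: [tx, ty, tz, roll, tx, ty, tz, roll, ...]. A call has 1 to 10 rows; each row shifts and turns the commanded pose from where the row before left it, along the tool's axes as they then stand; what a row does not reach is not made up. A row lasts 1/12 s, in which the tool goes at most 41.7 mm and 7.16 degrees, less where a joint would pass 70% of its speed; a pose out of reach is approached as far as the arm can. A call is refused whole if a number of a shift passes 0.0417 or a number of a turn 7.16, either way. A call with a gripper value outside its range is refused whole. OPENING is the finger opening in m, from 0 to 0.087, set as the call begins (- or left out, the last holds). The fingers move at their own pace and stop on an object; FORCE is the grip in N (left out, the last holds). Time passes only in rows, so rows that do not move let the fingers close. It gives the time, the measured TCP pose, the force and the opening at its end, in the units of the state.
- ctrl.get_state(): the state, without advancing time (a new reading comes with each control period).
- ctrl.grab_frame(name): name is "scene" or "top"; returns the picture (420x560x3 uint8, red, green, blue); there is no depth.
- ctrl.calibration(name): a dict with "fx", "fy", "cx", "cy" (pixels), "extrinsics" (4x4, takes a point from world to camera coordinates). Camera axes: x right, y down, z forward; pixel columns grow to the right and rows downward; lengths in m; the calibration is good to about 2 mm. A picture is of the moment at which its call begins. calibration takes no time and is no camera call.
- ctrl.job_done(): hands the job in, once; it reports no verdict.
The state is a dict: "clock": time; "qpos": joint angles; "joint_vel": joint speeds; "effort": joint torques, N m; "tool_pos": TCP position; "ee_rot": TCP orientation; "contact_force": force on the tool from outside, world axes, zero at the start; "ft_torque": the same for the moment, N m; "grip_width": opening from 0.0 (shut) to 1.0 (fully open).
Only numpy, scipy, OpenCV 4.12 (cv2) and the standard library are available. Lean on these libraries where they do the work, as an engineer would, in place of code of your own. Each camera call takes 0.05 s, during which the arm holds its last target. There are 200 camera calls.

## Task

Switch the drying fan off by throwing its isolator lever fully over towards the robot; then clear the two dry cover plates (one long slot) off the rack and lay them flat, side by side, on the plywood board, and lean every washed mounting plate (three holes) on the rack in their stead. Each mounting plate stands on end, side by side with the others: lower end on the ledge behind the lip, long side straight up the slope, face flat against the reclined back. When all are in place and let go, throw the lever fully over to on, away from the robot, without disturbing the bottle, tape roll or screwdriver.

Things in the scene. Friction and masses are not known exactly. Their poses are not given: they have to be found in the camera images.
- rack: yellow-painted steel drying rack fixed to the bench, 460 mm wide, 120 mm tall, an open easel-like frame facing the robot; room for four plates side by side about 105 mm apart. Origin on the bench below the middle of the line where ledge and back meet; x to the rear, y along its width, z up. Its back is two slats 22 mm wide, centred 45 and 108 mm up the slope.
- rack_back: the rack's reclined back and ledge. Origin in the inner corner of ledge and back, mid width, 28 mm above the bench. x runs up the back (45 degrees, rising away from the robot), y along the rack, z is the back's normal (to robot and up). Slat faces lie in z = 0, y -230 to 230 mm. The ledge is the plane x = 0, 24 mm deep, ending in a lip 10 mm high (z 24 to 30 mm): a plate's end stands between.
- handle (a joint): the isolator's lever, rad: 0 = off (leaning 34 degrees to the isolator's -x side, roughly towards the robot), 1.2 = on (leaning 34 degrees to the +x side, away from the robot), 0.6 = upright. The lever is over-centre: past upright it falls by its own weight to the stop, and it takes less than 2 N at the grip to push over.
- isolator: the fan's isolator switch: a grey box 110 x 80 x 55 mm (x, y, z) fixed on the bench at one side, left or right, with a lever on top. Origin at the middle of its underside, z up; the lever swings in its x-z plane about a pivot 60 mm above the origin.
- handle_tip (a point): centre of the black cross grip at the end of the isolator's lever (cylinder 20 mm in diameter, 54 mm long, along the isolator's y), 85 mm from the pivot.
- plate0: aluminium mounting plate, a flat slab 130 x 55 x 12 mm (its x, y, z), about 0.23 kg, with three dark holes in a row, lying flat on the bench at the start. Origin at the middle of its underside. May be absent.
- plate0_mid (a point): middle of plate0's body, 6 mm above its origin along its z.
- plate1: another such mounting plate, the same in all respects. May be absent.
- plate1_mid (a point): middle of plate1's body, 6 mm above its origin along its z.
- plate2: another such mounting plate, the same in all respects. May be absent.
- plate2_mid (a point): middle of plate2's body, 6 mm above its origin along its z.
- plate3: another such mounting plate, the same in all respects. May be absent.
- plate3_mid (a point): middle of plate3's body, 6 mm above its origin along its z.
- board: plywood board, 150 x 170 x 12 mm (x, y, z), fixed flat on the bench at the side opposite the isolator; room for the two cover plates side by side along y, 90 mm between centres. Origin at the middle of its underside.
- cover0: aluminium cover plate, a flat slab 110 x 55 x 12 mm (x, y, z), about 0.19 kg, with one long dark slot; leaning on the rack at the start. Origin at the middle of its underside.
- cover0_mid (a point): middle of cover0's body, 6 mm from its origin along its z.
- cover1: the other such cover plate.
- cover1_mid (a point): middle of cover1's body, 6 mm from its origin along its z.
- bottle: white bottle, 60 mm in diameter and 160 mm tall, a bystander; origin under its centre.
- tape: roll of masking tape lying flat, 110 mm across, 48 mm high, a bystander; origin under its centre.
- driver: screwdriver with a wooden handle, lying on the bench, a bystander.

How it is judged:
On the way, in this order (a step that is already met when the one before it is completed fails the run):
1. the isolator lever is thrown fully to off (value of joint handle below 0.15 rad), for 0.3 s.
2. with the lever still off, the covers lie on the board and every mounting plate leans on the rack, all released (value of joint handle below 0.15 rad and x of plate0_mid in the frame of rack_back between 0.055 and 0.077 m and y of plate0_mid in the frame of rack_back between -0.21 and 0.21 m and z of plate0_mid in the frame of rack_back between 0 and 0.012 m and angle between the z axis of each of plate0, plate1, plate2, plate3 and the z axis of rack_back, either way round below 0.12 rad and angle between the x axis of each of plate0, plate1, plate2, plate3 and the x axis of rack_back, either way round below 0.2 rad and contact force between each of plate0, plate1, plate2, plate3, cover0, cover1 and the fingers below 0.1 N and linear speed of each of plate0, plate1, plate2, plate3, cover0, cover1 below 0.02 m/s and x of plate1_mid in the frame of rack_back between 0.055 and 0.077 m and y of plate1_mid in the frame of rack_back between -0.21 and 0.21 m and z of plate1_mid in the frame of rack_back between 0 and 0.012 m and x of plate2_mid in the frame of rack_back between 0.055 and 0.077 m and y of plate2_mid in the frame of rack_back between -0.21 and 0.21 m and z of plate2_mid in the frame of rack_back between 0 and 0.012 m and x of plate3_mid in the frame of rack_back between 0.055 and 0.077 m and y of plate3_mid in the frame of rack_back between -0.21 and 0.21 m and z of plate3_mid in the frame of rack_back between 0 and 0.012 m and x of cover0_mid in the frame of board between -0.05 and 0.05 m and y of cover0_mid in the frame of board between -0.075 and 0.075 m and z of cover0_mid in the frame of board between 0.012 and 0.024 m and angle between the z axis of each of cover0, cover1 and the z axis of board, either way round below 0.12 rad and x of cover1_mid in the frame of board between -0.05 and 0.05 m and y of cover1_mid in the frame of board between -0.075 and 0.075 m and z of cover1_mid in the frame of board between 0.012 and 0.024 m), for 0.3 s.
3. the isolator lever is thrown fully to on (value of joint handle above 1.05 rad), for 0.3 s.
At the end, for the whole second after the job is handed in: Lever on (over 1.05 rad). All released, at rest. Plates: middle 55-77 mm up the slope, within 210 mm of mid rack, 0-12 mm off the back plane; face parallel to it within 0.12 rad, long side up it within 0.2. Covers flat (0.12 rad) on the board, within 50 (x), 75 mm (y) of its middle (value of joint handle above 1.05 rad and x of plate0_mid in the frame of rack_back between 0.055 and 0.077 m and y of plate0_mid in the frame of rack_back between -0.21 and 0.21 m and z of plate0_mid in the frame of rack_back between 0 and 0.012 m and angle between the z axis of each of plate0, plate1, plate2, plate3 and the z axis of rack_back, either way round below 0.12 rad and angle between the x axis of each of plate0, plate1, plate2, plate3 and the x axis of rack_back, either way round below 0.2 rad and contact force between each of plate0, plate1, plate2, plate3, cover0, cover1 and the fingers below 0.1 N and linear speed of each of plate0, plate1, plate2, plate3, cover0, cover1 below 0.02 m/s and x of plate1_mid in the frame of rack_back between 0.055 and 0.077 m and y of plate1_mid in the frame of rack_back between -0.21 and 0.21 m and z of plate1_mid in the frame of rack_back between 0 and 0.012 m and x of plate2_mid in the frame of rack_back between 0.055 and 0.077 m and y of plate2_mid in the frame of rack_back between -0.21 and 0.21 m and z of plate2_mid in the frame of rack_back between 0 and 0.012 m and x of plate3_mid in the frame of rack_back between 0.055 and 0.077 m and y of plate3_mid in the frame of rack_back between -0.21 and 0.21 m and z of plate3_mid in the frame of rack_back between 0 and 0.012 m and x of cover0_mid in the frame of board between -0.05 and 0.05 m and y of cover0_mid in the frame of board between -0.075 and 0.075 m and z of cover0_mid in the frame of board between 0.012 and 0.024 m and angle between the z axis of each of cover0, cover1 and the z axis of board, either way round below 0.12 rad and x of cover1_mid in the frame of board between -0.05 and 0.05 m and y of cover1_mid in the frame of board between -0.075 and 0.075 m and z of cover1_mid in the frame of board between 0.012 and 0.024 m); the robot touches nothing.
It fails at once if the bottle is moved more than 5 cm or knocked over (distance of bottle from where it was at the start of the episode above 0.05 m or angle between bottle's own z axis and vertical above 0.5 rad).
It fails at once if the tape roll is moved more than 5 cm or knocked over (distance of tape from where it was at the start of the episode above 0.05 m or angle between tape's own z axis and vertical above 0.5 rad).
It fails at once if the screwdriver is moved more than 5 cm (distance of driver from where it was at the start of the episode above 0.05 m).
Of plate0, plate1, plate2, plate3 only 2 to 4 are there at a start; the rules pass over those that are not, and their reading is None.
At some moment in a run one of plate0, plate1, plate2, plate3 may be knocked a few centimetres aside while the robot is not near it.
Once in a run the grip may slacken for a moment while it holds something.
It also fails if it takes over 210 s, if anything falls off the work surface, if the arm or the gripper's body presses on something with over 40 N, if the wrist force passes 120 N, or if a joint passes its speed limit or range.

## Working session

There is one attempt and no reset: what is moved stays moved. The work goes in short steps, Python scripts to look and compute and a shell command to move; the robot and the scene stay as the last step left them, time stands still between calls to the robot, and variables do not carry over. Pictures are saved under pics/ and viewed, about 12 in all and at most 16, crops included, and the job is handed in when it is done.

```bash
ls; mkdir -p pics; python3 - <<'E'
from plant import ctrl
import cv2,numpy as np
print(ctrl.get_state())
for n in("scene","top"):
    f=ctrl.grab_frame(n); cv2.imwrite(f"pics/{n}0.png",cv2.cvtColor(f,cv2.COLOR_RGB2BGR))
    c=ctrl.calibration(n); print(n,{k:np.round(v,4).tolist() for k,v in c.items()})
E
```

```text
pics
{'clock': 0.0, 'qpos': array([ 1.07838734,  0.33291483, -0.06467642,  1.4609634 ,  0.02159242,
        1.34991021, -0.0885135 ]), 'joint_vel': array([ 0.00091001,  0.00098252, -0.0005766 ,  0.00048796, -0.00032131,
        0.00149439, -0.00100575]), 'effort': array([-5.19335674e-05, -6.23254251e+01,  2.41663295e-02, -3.89896238e+01,
       -6.14286494e-02,  3.98886530e-02,  1.67861240e-04]), 'tool_pos': array([ 0.28274819, -0.55693292,  0.22171652]), 'ee_rot': array([ 3.14152229e+00,  1.49908286e-03, -1.10100340e+00]), 'contact_force': array([-0.7577184 ,  0.58159437, -0.07543279]), 'ft_torque': array([-0.0074706 , -0.01319086, -0.02462841]), 'grip_width': 0.9950954098805772}
scene {'fx': 416.5906, 'fy': 416.5906, 'cx': 285.419, 'cy': 212.0927, 'extrinsics': [[0.149, 0.9888, 0.0101, -0.0879], [0.6909, -0.0968, -0.7165, -0.3437], [-0.7075, 0.1138, -0.6975, 1.5528], [0.0, 0.0, 0.0, 1.0]]}
top {'fx': 483.611, 'fy': 483.611, 'cx': 281.714, 'cy': 209.9677, 'extrinsics': [[0.0201, -0.9998, 0.001, -0.0166], [-0.9981, -0.0201, -0.059, 0.6205], [0.059, 0.0002, -0.9983, 1.2894], [0.0, 0.0, 0.0, 1.0]]}
```

View pics/scene0.png

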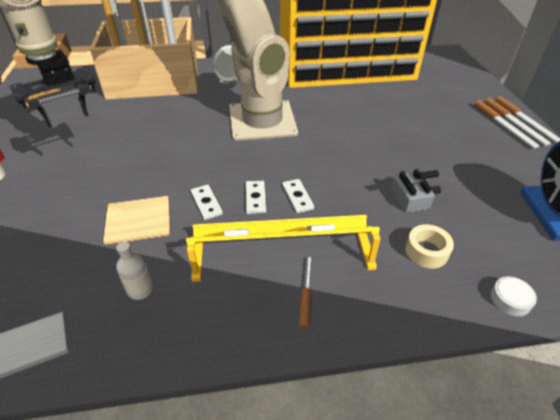

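View pics/top0.png

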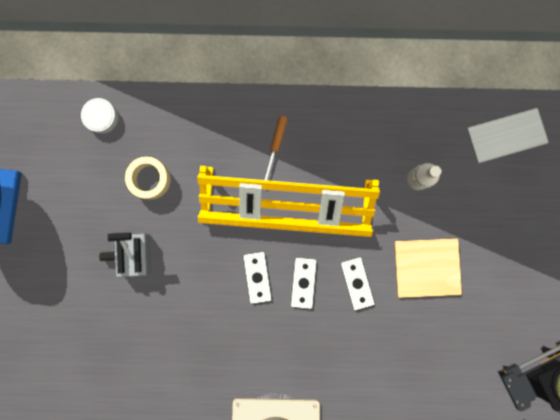

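The scene view faces back toward the robot. In the top view, up is +x and left is +y. It shows:
- **Mounting plates:** three, at (257,278), (304,283) and (358,284).
- **Rack:** centre about (288,203), with covers at (250,202) and (331,208).
- **Isolator:** on the left, at (130,255).
- **Board:** on the right, at (428,268).
- **Bystanders:** bottle (425,176), tape (148,178), screwdriver (276,150).

```bash
cat > h.py <<'E'
import numpy as np,cv2
from plant import ctrl
C={n:ctrl.calibration(n) for n in("scene","top")}
def plane(n,px,z):
    c=C[n];E=np.array(c["extrinsics"]);R,t=E[:3,:3],E[:3,3]
    px=np.atleast_2d(np.asarray(px,float));d=np.c_[(px[:,0]-c["cx"])/c["fx"],(px[:,1]-c["cy"])/c["fy"],np.ones(len(px))]@R
    o=-R.T@t; return o+d*((z-o[2])/d[:,2])[:,None]
def proj(n,p):
    c=C[n];E=np.array(c["extrinsics"]);q=np.atleast_2d(p)@E[:3,:3].T+E[:3,3]
    return np.c_[c["fx"]*q[:,0]/q[:,2]+c["cx"],c["fy"]*q[:,1]/q[:,2]+c["cy"]]
def tri(a,b):  # a px in scene, b px in top
    A=[]
    o=[];d=[]
    for n,p in(("scene",a),("top",b)):
        p0,p1=plane(n,p,0)[0],plane(n,p,.2)[0];v=(p1-p0)/np.linalg.norm(p1-p0);o.append(p0);d.append(v)
    s=np.linalg.lstsq(np.c_[d[0],-d[1]],o[1]-o[0],rcond=None)[0]
    P,Q=o[0]+s[0]*d[0],o[1]+s[1]*d[1];return (P+Q)/2,np.linalg.norm(P-Q)
def look(n,name=None,crop=None,k=3):
    f=cv2.cvtColor(ctrl.grab_frame(n),cv2.COLOR_RGB2BGR)
    if name:
        g=f if crop is None else f[crop[1]:crop[3],crop[0]:crop[2]]
        if crop is not None:g=cv2.resize(g,None,fx=k,fy=k,interpolation=cv2.INTER_CUBIC)
        cv2.imwrite(f"pics/{name}.png",g)
    return f
def rects(mask,amin):
    return [cv2.minAreaRect(c) for c in cv2.findContours(mask.astype(np.uint8),cv2.RETR_EXTERNAL,cv2.CHAIN_APPROX_NONE)[0] if cv2.contourArea(c)>amin]
def wrect(r,z):  # world centre, long side, short side, yaw of long axis
    b=plane("top",cv2.boxPoints(r),z)[:,:2];e=[b[1]-b[0],b[2]-b[1]];L=max(e,key=np.linalg.norm)
    a=np.degrees(np.arctan2(L[1],L[0]));a=(a+90)%180-90
    l=sorted(np.linalg.norm(v) for v in e);return np.round(b.mean(0),4),np.round(l[::-1],4),round(a,1)
E
python3 - <<'E'
from h import *
f=cv2.imread("pics/top0.png");hsv=cv2.cvtColor(f,cv2.COLOR_BGR2HSV);h,s,v=cv2.split(hsv)
w=(s<30)&(v>150);w[:, :180]=0;w[:160]=0;w[330:]=0;w[:,385:]=0
for r in rects(w,200):
    print("white",np.round(r[0]),wrect(r,.012 if r[0][1]>240 else .09))
y=(h>20)&(h<30)&(s>180)&(v>120)
y[:150]=0;y[260:]=0
for r in rects(y,300): print("yel",np.round(cv2.boxPoints(r)).tolist(),[wrect(r,z) for z in(.05,.12)])
b=(h>10)&(h<26)&(s>60)&(s<180)&(v>150);b[:, :385]=0
for r in rects(b,800): print("board",np.round(r[0]),wrect(r,.012))
S=cv2.imread("pics/scene0.png")
a=cv2.resize(f[215:285,85:165],None,fx=5,fy=5,interpolation=2);c=cv2.resize(S[155:225,380:450],None,fx=5,fy=5,interpolation=2)
cv2.imwrite("pics/iso.png",np.hstack([a,c]))
a=cv2.resize(f[155:245,190:390],None,fx=4,fy=4,interpolation=2)
cv2.imwrite("pics/rack.png",a)
E
```

```text
white [357. 283.] (array([ 0.4284, -0.2109]), array([0.1343, 0.0599]), np.float64(16.6))
white [303. 282.] (array([ 0.4271, -0.0655]), array([0.1344, 0.0597]), np.float64(-4.2))
white [257. 277.] (array([0.4389, 0.0599]), array([0.1348, 0.0597]), np.float64(9.7))
white [331. 207.] (array([ 0.6266, -0.1289]), array([0.0845, 0.0556]), np.float64(-8.1))
white [250. 201.] (array([0.639 , 0.0787]), array([0.0834, 0.0566]), np.float64(-0.9))
yel [[194.0, 222.0], [199.0, 166.0], [380.0, 180.0], [375.0, 237.0]] [(array([ 0.643 , -0.0177]), array([0.4818, 0.1497]), np.float64(86.5)), (array([ 0.6376, -0.0169]), array([0.4553, 0.1415]), np.float64(86.5))]
```

View pics/iso.png

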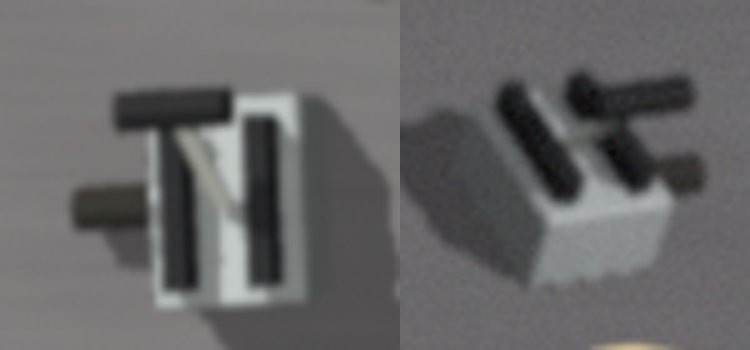

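View pics/rack.png

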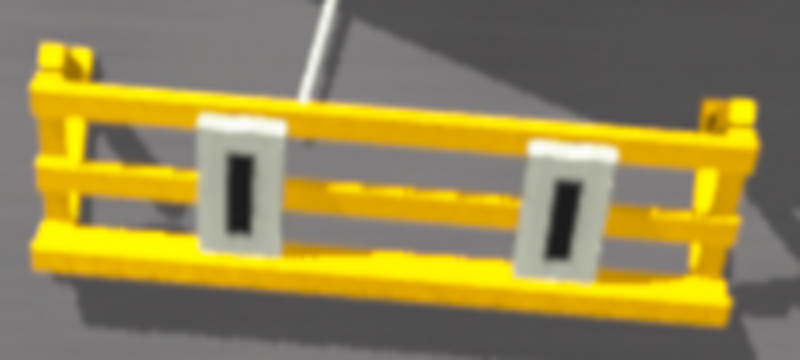

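The crops show:
- **Isolator:** the lever leans toward +x (on). Its grip is at top (119.5,236.5) and scene (429,174.5).
- **Rack:** the covers' upper face edges are at top (250.7,188.3) and (333,194.5). Rack yaw is about -3.4°.

```bash
python3 - <<'E'
from h import *
T=lambda x,y:(190+x/4,155+y/4)
def pr(n,p,z): print(n,np.round(plane("top",p,z)[:,:2],4).tolist())
pr("cov upper face edge L,R",[T(243,133),T(572,158)],.1143)
pr("cov rear edge L,R",[T(243,115),T(572,141)],.1058)
pr("lip low edge",[T(35,270),T(725,325)],.049)
pr("topslat upper edge L,R",[T(35,80),T(755,135)],.112)
pr("topslat lower edge",[T(35,117),T(755,172)],.0966)
pr("box top corners",[(85+155/5,215+100/5),(85+300/5,215+95/5),(85+155/5,215+305/5),(85+302/5,215+300/5)],.055)
print("grip",tri((429,174.6),(119.5,236.8)), "ends",tri((419,174.5+1),(131,236)), plane("top",(119.5,236.8),.13))
f=cv2.imread("pics/top0.png");h,s,v=cv2.split(cv2.cvtColor(f,cv2.COLOR_BGR2HSV))
b=(h>8)&(h<28)&(s>50)&(v>150);b[:,:388]=0;b[:220]=0;b[:,470:]=0
for r in rects(b,500): print("board",np.round(r[0]),wrect(r,.012))
print(f[268,428],hsv if 0 else (h[268,428],s[268,428],v[268,428]))
for n,p,z in(("bottle",(425,178),.08),("tape",(148,178),.024),("drv tip",(268,180),.005)):pr(n,[p],z)
E
```

```text
cov upper face edge L,R [[0.6682, 0.0747], [0.6566, -0.1321]]
cov rear edge L,R [[0.6805, 0.0756], [0.6681, -0.1328]]
lip low edge [[0.5815, 0.2139], [0.5544, -0.2412]]
topslat upper edge L,R [[0.6993, 0.2067], [0.6736, -0.2473]]
topslat lower edge [[0.6775, 0.2087], [0.6516, -0.2505]]
box top corners [[0.5442, 0.4285], [0.5483, 0.3527], [0.4375, 0.4242], [0.4417, 0.3477]]
grip (array([0.54051588, 0.3963873 , 0.12900296]), np.float64(0.003854246105791646)) ends (array([0.54290702, 0.36702328, 0.13116048]), np.float64(0.00300942090991001)) [[0.53990816 0.39412825 0.13      ]]
board [428. 267.] (array([ 0.4742, -0.4011]), array([0.1771, 0.1547]), np.float64(-86.1))
[178 249 255] (np.uint8(28), np.uint8(77), np.uint8(255))
bottle [[0.7074, -0.3731]]
tape [[0.6997, 0.3589]]
drv tip [[0.7031, 0.0351]]
```

```bash
cat > go.py <<'E'
# go.py x y z yaw nrows : rows from measured pose (roll first, then translation in the turned frame)
import sys,numpy as np
from plant import ctrl
s=ctrl.get_state();x,y,z,yaw=map(float,sys.argv[1:5])
cy=np.degrees(s["ee_rot"][2]);roll=-((yaw-cy+180)%360-180);a=np.radians(yaw)
d=np.array([x,y,z])-s["tool_pos"]
t=np.array([np.cos(a)*d[0]+np.sin(a)*d[1],np.sin(a)*d[0]-np.cos(a)*d[1],-d[2]])
n=int(np.ceil(np.linalg.norm(t)/.040)) or 1
print("pos",s["tool_pos"].round(4),"rpy",np.degrees(s["ee_rot"]).round(1),"F",s["contact_force"].round(1),"w",round(s["grip_width"]*87,1),"clk",round(s["clock"],2))
print("roll",round(roll,2),"total",t.round(4),"rows",n,"each",(t/n).round(4))
E
python3 -m handwheel '[0,0,0,6.75,0,0,0,6.75,0,0,0,6.75,0,0,0,6.75]' 0
python3 -m handwheel '[-0.0379,-0.0127,-0.0012,0,-0.0379,-0.0127,-0.0012,0,-0.0379,-0.0127,-0.0012,0,-0.0379,-0.0127,-0.0012,0,-0.0379,-0.0127,-0.0012,0,-0.0379,-0.0127,-0.0012,0,-0.0379,-0.0127,-0.0012,0,-0.0379,-0.0127,-0.0012,0,-0.0379,-0.0127,-0.0012,0,-0.0379,-0.0127,-0.0012,0]'
python3 go.py 0.60 0.39 0.25 -90
```

```text
clock: 0.43
tool_pos: [0.2828, -0.5571, 0.2221]
ee_rot: [3.141, 0.001, -1.578]
contact_force: [-0.4, -0.6, 0.5]
grip_width: 0.783
clock: 1.27
tool_pos: [0.4105, -0.1765, 0.2345]
ee_rot: [3.141, -0.0, -1.572]
contact_force: [1.2, -0.9, 0.5]
grip_width: 0.044
pos [ 0.4105 -0.1765  0.2345] rpy [180.   -0.  -90.1] F [ 1.2 -0.9  0.5] w 3.8 clk 1.27
roll -0.09 total [-0.5665 -0.1895 -0.0155] rows 15 each [-0.0378 -0.0126 -0.001 ]
```

```bash

python3 -m handwheel '[-0.0378,-0.0126,-0.001,0,-0.0378,-0.0126,-0.001,0,-0.0378,-0.0126,-0.001,0,-0.0378,-0.0126,-0.001,0,-0.0378,-0.0126,-0.001,0,-0.0378,-0.0126,-0.001,0,-0.0378,-0.0126,-0.001,0,-0.0378,-0.0126,-0.001,0,-0.0378,-0.0126,-0.001,0,-0.0378,-0.0126,-0.001,0]' >/dev/null
python3 -m handwheel '[-0.0378,-0.0126,-0.001,0,-0.0378,-0.0126,-0.001,0,-0.0378,-0.0126,-0.001,0,-0.0378,-0.0126,-0.001,0,-0.0378,-0.0126,-0.001,0,0,0,0,0]' >/dev/null
python3 -m handwheel '[0,0,0.034,0,0,0,0.034,0,0,0,0.034,0,0,0,0.033,0,0,0,0,0]'
python3 - <<'E'
from h import *
a=look("top");b=look("scene")
cv2.imwrite("pics/lev1.png",np.hstack([cv2.resize(a[180:285,60:180],None,fx=3.3,fy=3.3),cv2.resize(b[120:225,370:490],None,fx=3.3,fy=3.3)]))
E
```

```text
clock: 3.02
tool_pos: [0.5974, 0.3854, 0.1064]
ee_rot: [3.133, -0.007, -1.572]
contact_force: [-0.5, -1.3, -1.9]
grip_width: 0.006
```

View pics/lev1.png

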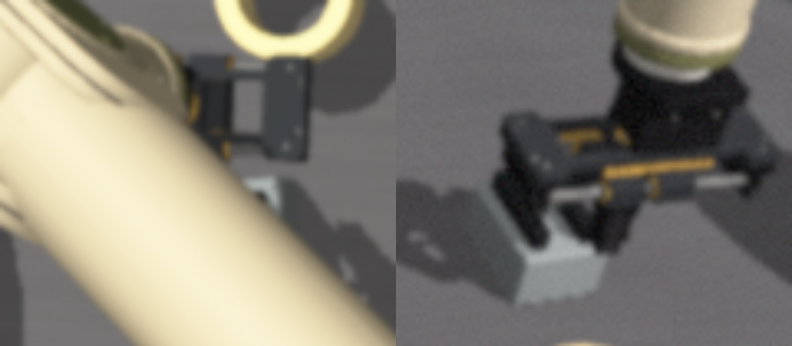

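The closed fingers are just behind the grip (rear side, toward the tape) and above the box. I'll push toward the robot.

```bash

python3 -m handwheel '[0,0.0135,0,0,0,0.0135,0,0,0,0.0135,0,0,0,0.0135,0,0,0,0.0135,0,0,0,0.0135,0,0,0,0.0135,0,0,0,0.0135,0,0]'
python3 -m handwheel '[0,0.01,0,0,0,0.005,0,0,0,0,0,0]'
python3 go.py 0.58 0.30 0.24 -93.3
```

```text
clock: 3.78
tool_pos: [0.493, 0.3896, 0.1181]
ee_rot: [-3.138, 0.003, -1.572]
contact_force: [0.9, -0.0, -0.5]
grip_width: -0.0
clock: 4.03
tool_pos: [0.477, 0.3894, 0.1164]
ee_rot: [-3.139, 0.001, -1.571]
contact_force: [0.0, 0.0, 0.6]
grip_width: 0.004
pos [0.477  0.3894 0.1164] rpy [-1.799e+02  1.000e-01 -9.000e+01] F [0.  0.  0.6] w 0.4 clk 4.03
roll 3.29 total [ 0.0834 -0.108  -0.1236] rows 5 each [ 0.0167 -0.0216 -0.0247]
```

```bash

python3 -m handwheel '[0,0,-0.041,0,0,0,-0.041,0,0,0,-0.041,0,0,0,0,3.3,0,0,0,0]' 0.078
python3 go.py 0.6463 0.0758 0.20 -93.3
python3 - <<'E'
from h import *
look("top","lev2",(85,200,205,290),5)
E
```

```text
clock: 4.45
tool_pos: [0.479, 0.3894, 0.2412]
ee_rot: [-3.137, 0.004, -1.633]
contact_force: [0.4, -0.7, -0.7]
grip_width: 0.299
pos [0.479  0.3894 0.2412] rpy [-179.7    0.2  -93.6] F [ 0.4 -0.7 -0.7] w 26.0 clk 4.45
roll -0.28 total [ 0.3035 -0.1851  0.0412] rows 9 each [ 0.0337 -0.0206  0.0046]
```

View pics/lev2.png

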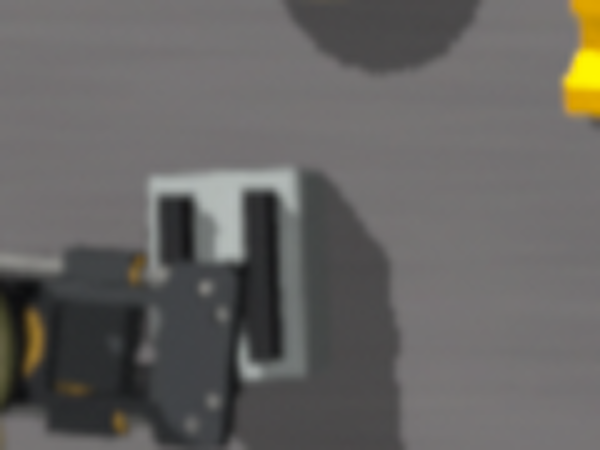

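The grip is no longer on the +x side, so the lever went over. I'll confirm it once the arm is clear. Next is cover L.

```bash

python3 -m handwheel '[0.0337,-0.0206,0.0046,0,0.0337,-0.0206,0.0046,0,0.0337,-0.0206,0.0046,0,0.0337,-0.0206,0.0046,0,0.0337,-0.0206,0.0046,0,0.0337,-0.0206,0.0046,0,0.0337,-0.0206,0.0046,0,0.0337,-0.0206,0.0046,0,0.0337,-0.0206,0.0046,0,0,0,0,0]'
python3 go.py 0.6463 0.0758 0.078 -93.3
python3 - <<'E'
from h import *
a=look("top");b=look("scene")
cv2.imwrite("pics/cov1.png",np.hstack([cv2.resize(a[160:290,85:285],None,fx=2,fy=2),cv2.resize(b[150:280,270:470],None,fx=2,fy=2)]))
E
```

```text
clock: 5.33
tool_pos: [0.6468, 0.0634, 0.1927]
ee_rot: [3.139, -0.006, -1.64]
contact_force: [1.3, -1.9, -0.8]
grip_width: 0.893
pos [0.6468 0.0634 0.1927] rpy [179.8  -0.3 -94. ] F [ 1.3 -1.9 -0.8] w 77.7 clk 5.33
roll -0.66 total [-0.0124  0.0012  0.1147] rows 3 each [-0.0041  0.0004  0.0382]
```

View pics/cov1.png

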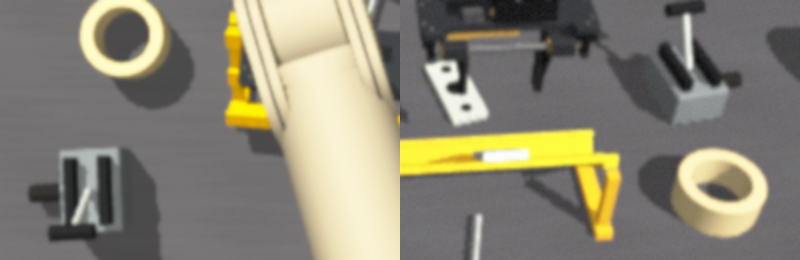

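The lever now leans toward the robot: its grip is at the bottom of the box in the top view, and step 1 looks done. I'll let the arm settle and then descend on cover L.

```bash

python3 -m handwheel '[0,0,0,0,0,0,0,0,0,0,0,0]' >/dev/null
python3 go.py 0.6463 0.0758 0.078 -93.3
```

```text
pos [0.644  0.0763 0.1962] rpy [180.    0.  -93.2] F [-0.2 -0.1  0.3] w 78.0 clk 5.68
roll 0.07 total [ 0.0004 -0.0023  0.1182] rows 3 each [ 0.0001 -0.0008  0.0394]
```

```bash

python3 -m handwheel '[0,-0.0005,0.03,0,0,-0.0005,0.03,0,0,-0.0005,0.025,0,0,-0.0005,0.02,0,0,0,0.013,0,0,0,0,0,0,0,0,0,0,0,0,0]'
python3 -m handwheel '[0,0,0,0,0,0,0,0,0,0,0,0,0,0,0,0,0,0,0,0,0,0,0,0]' 0.03 30
python3 go.py 0.6463 0.0758 0.20 -93.3
```

```text
clock: 6.35
tool_pos: [0.6474, 0.0752, 0.0799]
ee_rot: [-3.139, 0.0, -1.629]
contact_force: [-0.6, -1.3, -0.2]
grip_width: 0.898
clock: 6.85
tool_pos: [0.6468, 0.0752, 0.0787]
ee_rot: [-3.141, 0.001, -1.629]
contact_force: [-0.3, 0.9, 4.1]
grip_width: 0.629
pos [0.6468 0.0752 0.0787] rpy [-179.9    0.   -93.4] F [-0.3  0.9  4.1] w 54.7 clk 6.85
roll -0.06 total [-0.0006  0.0006 -0.1213] rows 4 each [-0.0001  0.0001 -0.0303]
```

```bash

python3 -m handwheel '[0,0,-0.015,0,0,0,-0.03,0,0,0,-0.03,0,0,0,-0.03,0,0,0,-0.015,0,0,0,0,-3.6,0,0,0,-3.6,0,0,0,0,0,0,0,0]'
python3 go.py 0.473 -0.446 0.17 -86.1
```

```text
clock: 7.6
tool_pos: [0.6462, 0.0742, 0.1975]
ee_rot: [3.14, -0.0, -1.506]
contact_force: [0.4, 0.5, -1.3]
grip_width: 0.631
pos [0.6462 0.0742 0.1975] rpy [179.9  -0.  -86.3] F [ 0.4  0.5 -1.3] w 54.9 clk 7.6
roll -0.2 total [0.5072 0.2081 0.0275] rows 14 each [0.0362 0.0149 0.002 ]
```

```bash

python3 -m handwheel '[0.0317,0.013,0.0017,0,0.0317,0.013,0.0017,0,0.0317,0.013,0.0017,0,0.0317,0.013,0.0017,0,0.0317,0.013,0.0017,0,0.0317,0.013,0.0017,0,0.0317,0.013,0.0017,0,0.0317,0.013,0.0017,0]' >/dev/null
python3 -m handwheel '[0.0317,0.013,0.0017,0,0.0317,0.013,0.0017,0,0.0317,0.013,0.0017,0,0.0317,0.013,0.0017,0,0.0317,0.013,0.0017,0,0.0317,0.013,0.0017,0,0.0317,0.013,0.0017,0,0.0317,0.013,0.0017,0,0,0,0,0,0,0,0,0]' >/dev/null
python3 -m handwheel '[0,0,0,0,0,0,0,0,0,0,0,0]' >/dev/null
python3 go.py 0.473 -0.446 0.075 -86.1
python3 - <<'E'
from h import *
a=look("top");b=look("scene")
cv2.imwrite("pics/cov2.png",np.hstack([cv2.resize(a[200:330,380:530],None,fx=2.6,fy=2.6),cv2.resize(b[120:250,60:210],None,fx=2.6,fy=2.6)]))
E
```

```text
pos [ 0.4736 -0.4439  0.1711] rpy [-180.     0.   -86.1] F [-0.2  0.3 -2. ] w 54.4 clk 9.35
roll 0.01 total [0.002  0.0008 0.0961] rows 3 each [0.0007 0.0003 0.032 ]
```

View pics/cov2.png

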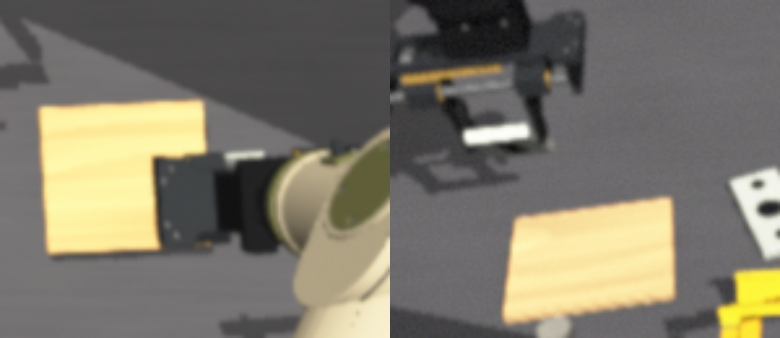

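```bash

python3 -m handwheel '[0.001,0,0.03,0,0.001,0,0.03,0,0,0,0.02,0,0,0,0.015,0,0,0,0.01,0,0,0,0,0,0,0,0,0]'
python3 -m handwheel '[0,0,0.002,0,0,-0.004,0.005,0,0,-0.004,0.005,0,0,-0.003,0.0055,0,0,-0.003,0.0055,0,0,0,0,0]' - 12
python3 -m handwheel '[0,-0.002,0.006,0,0,-0.002,0.006,0,0,-0.001,0.005,0,0,-0.001,0.005,0,0,0,0.003,0,0,0,0,0,0,0,0,0]'
python3 go.py 0.473 -0.446 0.014 -86.1
```

```text
clock: 10.03
tool_pos: [0.4732, -0.4472, 0.0665]
ee_rot: [-3.141, -0.0, -1.504]
contact_force: [0.2, 0.7, -2.4]
grip_width: 0.625
clock: 10.53
tool_pos: [0.4871, -0.4455, 0.0414]
ee_rot: [3.141, 0.001, -1.503]
contact_force: [1.2, 1.0, -0.7]
grip_width: 0.63
clock: 11.12
tool_pos: [0.4923, -0.4459, 0.0175]
ee_rot: [3.141, 0.001, -1.504]
contact_force: [0.1, -0.1, -1.9]
grip_width: 0.63
pos [ 0.4923 -0.4459  0.0175] rpy [179.9   0.  -86.2] F [ 0.1 -0.1 -1.9] w 54.8 clk 11.12
roll -0.09 total [-0.0012  0.0192  0.0035] rows 1 each [-0.0012  0.0192  0.0035]
```

```bash

python3 -m handwheel '[0,0,0.003,0,0,0,0,0,0,0,0,0]'
python3 -m handwheel '[0,0,0,0,0,0,0,0,0,0,0,0,0,0,0,0]' 0.070
python3 -m handwheel '[0,0,-0.02,0,0,0,-0.03,0,0,0,-0.04,0,0,0,-0.04,0,0,0,-0.03,0,0,0,0,3.6,0,0,0,3.6,0,0,0,0]'
python3 go.py 0.6344 -0.1308 0.19 -93.3
```

```text
clock: 11.37
tool_pos: [0.4927, -0.4462, 0.015]
ee_rot: [3.142, -0.0, -1.504]
contact_force: [-0.6, -0.9, -1.7]
grip_width: 0.629
clock: 11.7
tool_pos: [0.4929, -0.446, 0.0151]
ee_rot: [-3.141, -0.0, -1.504]
contact_force: [-0.2, -0.4, 0.6]
grip_width: 0.783
clock: 12.37
tool_pos: [0.493, -0.4461, 0.1758]
ee_rot: [-3.141, -0.001, -1.633]
contact_force: [0.8, -0.1, -0.0]
grip_width: 0.803
pos [ 0.493  -0.4461  0.1758] rpy [-1.799e+02 -1.000e-01 -9.360e+01] F [ 0.8 -0.1 -0. ] w 69.9 clk 12.37
roll -0.25 total [-0.3229 -0.123  -0.0142] rows 9 each [-0.0359 -0.0137 -0.0016]
```

```bash

python3 -m handwheel '[-0.0323,-0.0123,-0.0014,0,-0.0323,-0.0123,-0.0014,0,-0.0323,-0.0123,-0.0014,0,-0.0323,-0.0123,-0.0014,0,-0.0323,-0.0123,-0.0014,0,-0.0323,-0.0123,-0.0014,0,-0.0323,-0.0123,-0.0014,0,-0.0323,-0.0123,-0.0014,0,-0.0323,-0.0123,-0.0014,0,-0.0323,-0.0123,-0.0014,0]' 0.078 >/dev/null
python3 -m handwheel '[0,0,0,0,0,0,0,0,0,0,0,0,0,0,0,0]' >/dev/null
python3 go.py 0.6344 -0.1308 0.078 -93.3
python3 - <<'E'
from h import *
a=look("top","brd1",(180,160,480,330),2.6);b=look("scene")
h,s,v=cv2.split(cv2.cvtColor(a,cv2.COLOR_BGR2HSV))
w=(s<30)&(v>150);w[:, :380]=0;w[:230]=0;w[320:]=0
for r in rects(w,200): print(np.round(r[0]),wrect(r,.024))
E
```

```text
pos [ 0.6341 -0.1326  0.1886] rpy [180.   -0.  -93.5] F [0.1 0.1 0. ] w 78.3 clk 13.53
roll -0.15 total [-0.0018 -0.0002  0.1106] rows 3 each [-0.0006 -0.0001  0.0369]
[445. 266.] (array([ 0.4787, -0.4449]), array([0.1084, 0.0536]), np.float64(3.8))
```

View pics/brd1.png

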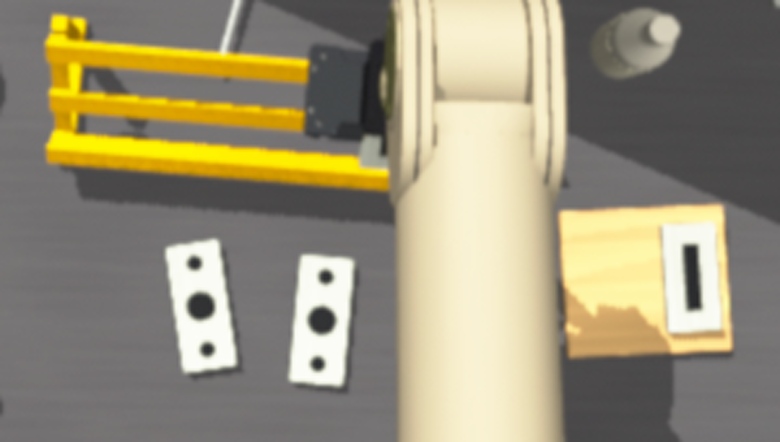

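Cover L lies flat on the board at (0.479,-0.445), yaw 3.8°, which is in tolerance. Cover R next.

```bash

python3 -m handwheel '[-0.0009,0,0.03,0,-0.0009,0,0.03,0,0,0,0.025,0,0,0,0.018,0,0,0,0.007,0,0,0,0,0,0,0,0,0]'
python3 -m handwheel '[0,0,0,0,0,0,0,0,0,0,0,0,0,0,0,0,0,0,0,0,0,0,0,0]' 0.03 30
python3 -m handwheel '[0,0,-0.015,0,0,0,-0.03,0,0,0,-0.03,0,0,0,-0.03,0,0,0,-0.015,0,0,0,0,-3.7,0,0,0,-3.7,0,0,0,0,0,0,0,0]'
python3 go.py 0.467 -0.356 0.17 -86.1
```

```text
clock: 14.22
tool_pos: [0.635, -0.1296, 0.0798]
ee_rot: [-3.141, -0.0, -1.631]
contact_force: [0.5, -0.6, -0.3]
grip_width: 0.89
clock: 14.72
tool_pos: [0.6352, -0.1297, 0.0797]
ee_rot: [-3.14, -0.001, -1.63]
contact_force: [-0.8, -2.3, 5.0]
grip_width: 0.627
clock: 15.47
tool_pos: [0.6344, -0.1288, 0.1983]
ee_rot: [3.141, 0.001, -1.502]
contact_force: [-1.3, -0.0, -2.1]
grip_width: 0.629
pos [ 0.6344 -0.1288  0.1983] rpy [179.9   0.  -86.1] F [-1.3 -0.  -2.1] w 54.7 clk 15.47
roll 0.02 total [0.2153 0.1825 0.0283] rows 8 each [0.0269 0.0228 0.0035]
```

```bash

python3 -m handwheel '[0.0269,0.0228,0.0035,0,0.0269,0.0228,0.0035,0,0.0269,0.0228,0.0035,0,0.0269,0.0228,0.0035,0,0.0269,0.0228,0.0035,0,0.0269,0.0228,0.0035,0,0.0269,0.0228,0.0035,0,0.0269,0.0228,0.0035,0,0,0,0,0,0,0,0,0]' >/dev/null
python3 -m handwheel '[0,0,0,0,0,0,0,0,0,0,0,0]' >/dev/null
python3 go.py 0.467 -0.356 0.066 -86.1
python3 -m handwheel '[0,0,0.03,0,0,0,0.03,0,0,0,0.02,0,0,0,0.014,0,0,0,0.01,0,0,0,0,0,0,0,0,0]'
python3 -m handwheel '[0,0,0.002,0,0,-0.004,0.005,0,0,-0.004,0.005,0,0,-0.003,0.0055,0,0,-0.003,0.0055,0,0,0,0,0]' - 12
python3 -m handwheel '[0,-0.002,0.006,0,0,-0.002,0.006,0,0,-0.001,0.005,0,0,-0.001,0.005,0,0,0,0.004,0,0,0,0,0,0,0,0,0]'
python3 go.py 0.473 -0.356 0.015 -86.1
```

```text
pos [ 0.4689 -0.3551  0.171 ] rpy [-180.     0.   -85.9] F [-0.2  0.1 -2.2] w 54.7 clk 16.55
roll 0.22 total [0.0007 0.002  0.105 ] rows 3 each [0.0002 0.0007 0.035 ]
clock: 17.13
tool_pos: [0.4684, -0.3561, 0.0673]
ee_rot: [-3.141, 0.0, -1.5]
contact_force: [-0.1, -0.1, -1.6]
grip_width: 0.625
clock: 17.63
tool_pos: [0.482, -0.3548, 0.0425]
ee_rot: [3.14, 0.001, -1.5]
contact_force: [0.7, 0.1, -0.2]
grip_width: 0.628
clock: 18.22
tool_pos: [0.4872, -0.355, 0.0174]
ee_rot: [3.14, 0.001, -1.501]
contact_force: [-0.1, -0.2, -2.5]
grip_width: 0.628
pos [ 0.4872 -0.355   0.0174] rpy [179.9   0.  -86. ] F [-0.1 -0.2 -2.5] w 54.7 clk 18.22
roll 0.1 total [0.0001 0.0142 0.0024] rows 1 each [0.0001 0.0142 0.0024]
```

```bash

python3 -m handwheel '[0,0,0.0025,0,0,0,0,0,0,0,0,0]' >/dev/null
python3 -m handwheel '[0,0,0,0,0,0,0,0,0,0,0,0,0,0,0,0]' 0.070
python3 -m handwheel '[0,0,-0.02,0,0,0,-0.03,0,0,0,-0.04,0,0,0,-0.04,0,0,0,-0.03,0,0,0,0,0,0,0,0,0]' >/dev/null
cat > meas.py <<'E'
from h import *
a=look("top");h,s,v=cv2.split(cv2.cvtColor(a,cv2.COLOR_BGR2HSV))
w=(s<30)&(v>150);w[:, :180]=0;w[:225]=0;w[330:]=0;w[:,480:]=0
for r in rects(w,200): print(np.round(r[0]),wrect(r,.024 if r[0][0]>385 else .012))
E
python3 meas.py; python3 go.py 0.45 -0.2 0.2 -73.4
```

```text
clock: 18.8
tool_pos: [0.488, -0.3552, 0.0157]
ee_rot: [-3.141, -0.0, -1.501]
contact_force: [-1.3, 0.1, 0.9]
grip_width: 0.783
[357. 283.] (array([ 0.4283, -0.211 ]), array([0.1339, 0.0591]), np.float64(16.6))
[303. 282.] (array([ 0.4269, -0.0655]), array([0.1337, 0.0592]), np.float64(-4.2))
[257. 277.] (array([0.439 , 0.0599]), array([0.134 , 0.0592]), np.float64(9.8))
pos [ 0.4879 -0.3552  0.1756] rpy [-180.   -0.  -86.] F [-0.2  0.  -0.3] w 70.2 clk 19.43
roll -12.59 total [-0.1595 -0.008  -0.0244] rows 5 each [-0.0319 -0.0016 -0.0049]
```

```bash

python3 -m handwheel '[0,0,0,-6.3,0,0,0,-6.3,0,0,0,0]' 0.078 >/dev/null
python3 go.py 0.4408 -0.2073 0.10 -73.4; python3 meas.py
```

```text
pos [ 0.487  -0.3546  0.1736] rpy [ 1.799e+02  1.000e-01 -7.310e+01] F [-1.2  0.5 -0.6] w 76.9 clk 19.68
roll 0.32 total [-0.1543  0.0022  0.0736] rows 5 each [-0.0309  0.0004  0.0147]
[357. 283.] (array([ 0.4283, -0.211 ]), array([0.1339, 0.0591]), np.float64(16.6))
[303. 282.] (array([ 0.4269, -0.0655]), array([0.1337, 0.0592]), np.float64(-4.2))
[257. 277.] (array([0.439 , 0.0599]), array([0.134 , 0.0592]), np.float64(9.8))
```

```bash

python3 -m handwheel '[-0.0309,0.0004,0,0,-0.0309,0.0004,0.0147,0,-0.0309,0.0004,0.0147,0,-0.0309,0.0004,0.0147,0,-0.0309,0.0004,0.0147,0,0,0,0.0147,0,0,0,0,0,0,0,0,0,0,0,0,0,0,0,0,0]' >/dev/null
python3 go.py 0.4408 -0.2073 0.002 -73.4
```

```text
pos [ 0.4423 -0.2086  0.1026] rpy [-179.9   -0.   -73.5] F [-0.3  0.3  0.4] w 78.1 clk 20.57
roll -0.12 total [-0.0017  0.0011  0.1006] rows 3 each [-0.0006  0.0004  0.0335]
```

```bash

python3 -m handwheel '[-0.001,0.001,0.03,0,-0.001,0,0.03,0,0,0,0.02,0,0,0,0.01,0,0,0,0.007,0,0,0,0.002,0,0,0,0,0,0,0,0,0]'
python3 -m handwheel '[0,0,0,0,0,0,0,0,0,0,0,0,0,0,0,0,0,0,0,0,0,0,0,0]' 0.03 30
python3 -m handwheel '[0,0,-0.005,0,0,0,-0.02,0,0,0,-0.03,0,0,0,-0.04,0,0,0,-0.04,0,0,0,-0.03,0,0,0,0,6.6,0,0,0,6.6,0,0,0,6.6,0,0,0,0]'
python3 go.py 0.6506 -0.1334 0.165 -93.3
```

```text
clock: 21.23
tool_pos: [0.4411, -0.2064, 0.004]
ee_rot: [-3.14, -0.001, -1.281]
contact_force: [0.1, 0.3, 0.2]
grip_width: 0.895
clock: 21.73
tool_pos: [0.4406, -0.2063, 0.0033]
ee_rot: [-3.141, -0.001, -1.281]
contact_force: [0.0, -1.3, 3.6]
grip_width: 0.629
clock: 22.57
tool_pos: [0.4398, -0.2056, 0.1679]
ee_rot: [3.141, 0.0, -1.632]
contact_force: [0.1, 0.1, -2.4]
grip_width: 0.628
pos [ 0.4398 -0.2056  0.1679] rpy [180.    0.  -93.5] F [ 0.1  0.1 -2.4] w 54.7 clk 22.57
roll -0.19 total [-0.0842 -0.2063  0.0029] rows 6 each [-0.014  -0.0344  0.0005]
```

```bash

python3 -m handwheel '[-0.0105,-0.0258,0,0,-0.0105,-0.0258,0,0,-0.0105,-0.0258,0,0,-0.0105,-0.0258,0,0,-0.0105,-0.0258,0,0,-0.0105,-0.0258,0,0,-0.0105,-0.0258,0,0,-0.0105,-0.0258,0,0,0,0,0,0,0,0,0,0]' >/dev/null
python3 -m handwheel '[0,0,0,0,0,0,0,0,0,0,0,0]' >/dev/null
python3 go.py 0.6506 -0.1334 0.118 -93.3
python3 - <<'E'
from h import *
a=look("top");b=look("scene")
cv2.imwrite("pics/pl1.png",np.hstack([cv2.resize(a[150:280,270:420],None,fx=2.6,fy=2.6),cv2.resize(b[130:260,160:310],None,fx=2.6,fy=2.6)]))
E
```

```text
pos [ 0.6502 -0.1345  0.1682] rpy [180.   -0.  -93.2] F [ 1.   0.3 -2.5] w 54.9 clk 23.65
roll 0.11 total [-0.0011 -0.0003  0.0502] rows 2 each [-0.0006 -0.0002  0.0251]
```

View pics/pl1.png

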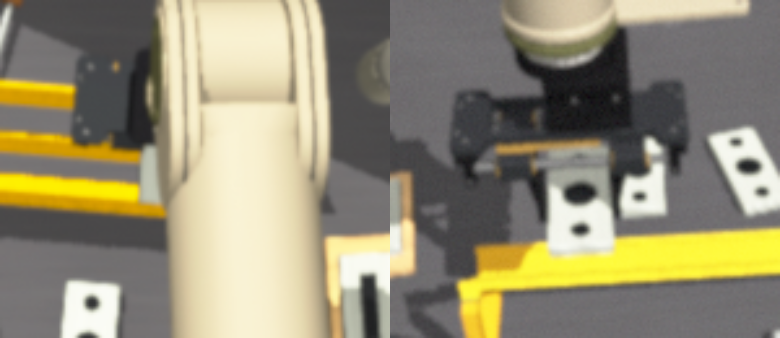

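The plate is held horizontal over the rear slat at slot Yr=-0.11. I'll lower it onto the slat and pivot it.

```bash

python3 -m handwheel '[0,0,0.02,0,0,0,0.018,0,0,0,0.01,0,0,0,0,0,0,0,0,0]'
python3 -m handwheel '[0,0,0.004,0,0,0,0.004,0,0,0,0.004,0,0,0,0.003,0,0,0,0,0]' - 10
python3 -m handwheel '[0,0.0025,0.0045,0,0,0.0025,0.0045,0,0,0.0025,0.0045,0,0,0.0025,0.0045,0,0,0,0,0,0,0,0,0]'
python3 go.py 0.6405 -0.1328 0.085 -93.3
```

```text
clock: 24.17
tool_pos: [0.6507, -0.1337, 0.1201]
ee_rot: [3.141, 0.0, -1.626]
contact_force: [-0.4, 0.3, -0.4]
grip_width: 0.629
clock: 24.58
tool_pos: [0.6507, -0.1336, 0.1043]
ee_rot: [3.141, -0.0, -1.626]
contact_force: [-0.1, 0.6, -2.8]
grip_width: 0.634
clock: 25.08
tool_pos: [0.6405, -0.1331, 0.0865]
ee_rot: [3.141, -0.0, -1.626]
contact_force: [-0.2, 0.6, -3.4]
grip_width: 0.631
pos [ 0.6405 -0.1331  0.0865] rpy [180.   -0.  -93.2] F [-0.2  0.6 -3.4] w 54.9 clk 25.08
roll 0.11 total [-0.0003 -0.      0.0015] rows 1 each [-0.0003 -0.      0.0015]
```

```bash
python3 - <<'E'
from h import *
a=look("top");b=look("scene")
cv2.imwrite("pics/pl2.png",np.hstack([cv2.resize(a[150:280,270:420],None,fx=2.6,fy=2.6),cv2.resize(b[130:260,160:310],None,fx=2.6,fy=2.6)]))
E
```

```text
(no output)
```

View pics/pl2.png

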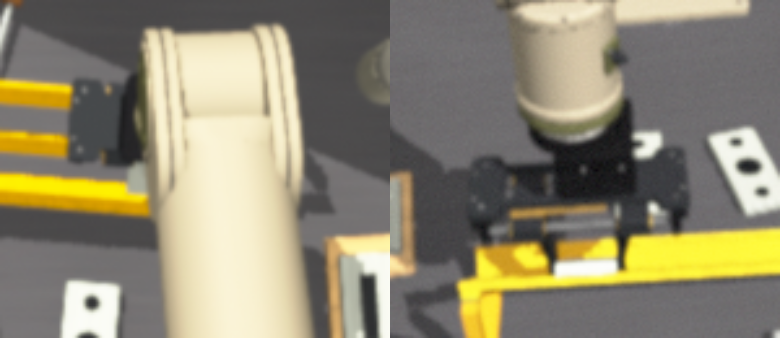

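The plate is now tilted: its end is at (585,268) just above the rear slat, and its face reaches the lip. I'll ease it down slightly and release.

```bash

python3 -m handwheel '[0,0.001,0.0015,0,0,0.001,0.001,0,0,0,0,0,0,0,0,0]'
python3 -m handwheel '[0,0,0,0,0,0,0,0,0,0,0,0,0,0,0,0]' 0.072
python3 -m handwheel '[0,0,-0.01,0,0,0,-0.02,0,0,0,-0.03,0,0,0,-0.03,0,0,0,0,0,0,0,0,0]' 
python3 go.py 0.44 -0.0664 0.15 -94.2
```

```text
clock: 25.52
tool_pos: [0.6403, -0.133, 0.0862]
ee_rot: [-3.138, -0.0, -1.626]
contact_force: [-0.4, 0.5, 7.0]
grip_width: 0.627
clock: 25.85
tool_pos: [0.639, -0.1329, 0.0843]
ee_rot: [3.142, -0.0, -1.626]
contact_force: [0.7, 1.0, -0.2]
grip_width: 0.799
clock: 26.35
tool_pos: [0.6402, -0.1328, 0.1773]
ee_rot: [-3.137, -0.001, -1.626]
contact_force: [0.0, -0.2, -0.4]
grip_width: 0.832
pos [ 0.6402 -0.1328  0.1773] rpy [-179.8   -0.   -93.2] F [ 0.  -0.2 -0.4] w 72.3 clk 26.35
roll 1.02 total [-0.0516  0.2045  0.0273] rows 6 each [-0.0086  0.0341  0.0046]
```

```bash

python3 -m handwheel '[-0.0086,0.0341,0.0046,1,-0.0086,0.0341,0.0046,0,-0.0086,0.0341,0.0046,0,-0.0086,0.0341,0.0046,0,-0.0086,0.0341,0.0046,0,-0.0086,0.0341,0.0046,0,0,0,0,0,0,0,0,0,0,0,0,0]' 0.078 >/dev/null
python3 go.py 0.4399 -0.0665 0.002 -94.2;python3 meas.py; python3 - <<'E'
from h import *
a=look("top");b=look("scene")
cv2.imwrite("pics/pl3.png",np.hstack([cv2.resize(a[150:280,270:420],None,fx=2.6,fy=2.6),cv2.resize(b[180:310,160:310],None,fx=2.6,fy=2.6)]))
E
```

```text
pos [ 0.4388 -0.0674  0.147 ] rpy [-180.    -0.   -94.2] F [0.4 0.2 0.8] w 78.1 clk 27.1
roll 0.0 total [-0.001 -0.001  0.145] rows 4 each [-0.0002 -0.0002  0.0363]
[305. 264.] (array([ 0.4752, -0.0693]), array([0.0586, 0.0372]), np.float64(85.5))
[257. 277.] (array([0.4391, 0.06  ]), array([0.1345, 0.0588]), np.float64(9.4))
[412. 268.] (array([ 0.4727, -0.3543]), array([0.1101, 0.0539]), np.float64(3.8))
[445. 266.] (array([ 0.479, -0.445]), array([0.1096, 0.0541]), np.float64(3.3))
```

View pics/pl3.png

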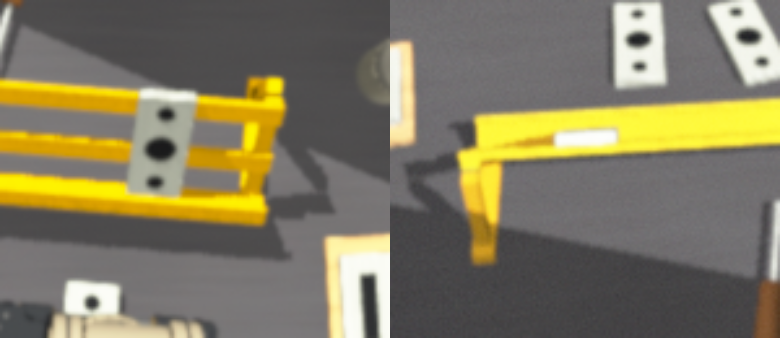

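The first plate leans behind the lip, and both covers are flat on the board (yaw 3–4°). Plate b next.

```bash

python3 -m handwheel '[-0.001,-0.001,0.035,0,0,0,0.035,0,0,0,0.03,0,0,0,0.02,0,0,0,0.014,0,0,0,0.007,0,0,0,0.003,0,0,0,0,0,0,0,0,0]'
python3 -m handwheel '[0,0,0,0,0,0,0,0,0,0,0,0,0,0,0,0,0,0,0,0,0,0,0,0]' 0.03 30
python3 -m handwheel '[0,0,-0.005,0,0,0,-0.02,0,0,0,-0.03,0,0,0,-0.04,0,0,0,-0.04,0,0,0,-0.03,0,0,0,0,-0.9,0,0,0,0,0,0,0,0]'
python3 go.py 0.6569 -0.0236 0.165 -93.3
```

```text
clock: 28.0
tool_pos: [0.4404, -0.0662, 0.0035]
ee_rot: [-3.141, 0.0, -1.644]
contact_force: [0.7, 1.0, 1.0]
grip_width: 0.897
clock: 28.5
tool_pos: [0.4398, -0.0665, 0.0032]
ee_rot: [-3.141, -0.001, -1.644]
contact_force: [-0.9, -0.8, 4.6]
grip_width: 0.63
clock: 29.25
tool_pos: [0.4389, -0.0661, 0.167]
ee_rot: [3.14, -0.0, -1.628]
contact_force: [-0.5, 0.2, -3.1]
grip_width: 0.63
pos [ 0.4389 -0.0661  0.167 ] rpy [179.9  -0.  -93.3] F [-0.5  0.2 -3.1] w 54.8 clk 29.25
roll 0.01 total [-0.055  -0.2152  0.002 ] rows 6 each [-0.0092 -0.0359  0.0003]
```

```bash

python3 -m handwheel '[-0.0069,-0.0269,0,0,-0.0069,-0.0269,0,0,-0.0069,-0.0269,0,0,-0.0069,-0.0269,0,0,-0.0069,-0.0269,0,0,-0.0069,-0.0269,0,0,-0.0069,-0.0269,0,0,-0.0069,-0.0269,0,0,0,0,0,0,0,0,0,0]' >/dev/null
python3 -m handwheel '[0,0,0,0,0,0,0,0,0,0,0,0]' >/dev/null
python3 go.py 0.6569 -0.0236 0.120 -93.3
```

```text
pos [ 0.6568 -0.0238  0.1677] rpy [180.   -0.  -93.3] F [-0.7  0.2 -1.3] w 54.7 clk 30.33
roll -0.01 total [-0.0002 -0.0001  0.0477] rows 2 each [-0.0001 -0.      0.0238]
```

```bash

python3 -m handwheel '[0,0,0.02,0,0,0,0.018,0,0,0,0.0095,0,0,0,0,0,0,0,0,0]'
python3 -m handwheel '[0,0,0.004,0,0,0,0.004,0,0,0,0.004,0,0,0,0.003,0,0,0,0,0]' - 10
python3 -m handwheel '[0,0.0025,0.0045,0,0,0.0025,0.0045,0,0,0.0025,0.0045,0,0,0.0025,0.0045,0,0,0,0,0,0,0,0,0]'
python3 -m handwheel '[0,0.001,0.0015,0,0,0.001,0.001,0,0,0,0,0,0,0,0,0]'
python3 go.py 0.6469 -0.023 0.085 -93.3
```

```text
clock: 30.75
tool_pos: [0.6573, -0.0236, 0.1206]
ee_rot: [3.141, -0.0, -1.628]
contact_force: [0.5, 0.2, -1.2]
grip_width: 0.633
clock: 31.17
tool_pos: [0.6575, -0.0233, 0.1049]
ee_rot: [3.141, -0.0, -1.628]
contact_force: [-1.4, -0.3, -2.0]
grip_width: 0.631
clock: 31.67
tool_pos: [0.6472, -0.0229, 0.0869]
ee_rot: [3.141, -0.0, -1.628]
contact_force: [0.1, -0.1, -1.8]
grip_width: 0.633
clock: 32.0
tool_pos: [0.6466, -0.0228, 0.0857]
ee_rot: [-3.139, -0.0, -1.628]
contact_force: [3.2, -0.9, 3.4]
grip_width: 0.63
pos [ 0.6466 -0.0228  0.0857] rpy [-179.9   -0.   -93.3] F [ 3.2 -0.9  3.4] w 54.8 clk 32.0
roll 0.0 total [ 0.0002 -0.0003  0.0007] rows 1 each [ 0.0002 -0.0003  0.0007]
```

```bash

python3 -m handwheel '[0,0,0,0,0,0,0,0,0,0,0,0,0,0,0,0]' 0.072
python3 -m handwheel '[0,0,-0.01,0,0,0,-0.02,0,0,0,-0.03,0,0,0,-0.03,0,0,0,0,-6.45,0,0,0,-6.45,0,0,0,0,0,0,0,0]' 0.078 >/dev/null
python3 go.py 0.4519 0.0622 0.15 -80.4
```

```text
clock: 32.33
tool_pos: [0.6452, -0.0226, 0.0844]
ee_rot: [3.141, -0.0, -1.628]
contact_force: [-0.1, -0.1, 1.5]
grip_width: 0.803
pos [ 0.6455 -0.0227  0.1751] rpy [180.    0.  -80.6] F [ 0.6 -0.   0.1] w 77.7 clk 33.0
roll -0.18 total [-0.116   0.1767  0.0251] rows 6 each [-0.0193  0.0294  0.0042]
```

```bash

python3 -m handwheel '[-0.0193,0.0294,0.0042,0,-0.0193,0.0294,0.0042,0,-0.0193,0.0294,0.0042,0,-0.0193,0.0294,0.0042,0,-0.0193,0.0294,0.0042,0,-0.0193,0.0294,0.0042,0,0,0,0,0,0,0,0,0,0,0,0,0]' >/dev/null
python3 go.py 0.4519 0.0622 0.002 -80.4;python3 meas.py; python3 - <<'E'
from h import *
look("top","pl4",(190,150,430,320),3)
E
```

```text
pos [0.4529 0.0616 0.1501] rpy [-179.9   -0.   -80.5] F [ 0.9 -0.1 -0.4] w 77.9 clk 33.75
roll -0.14 total [-0.0007  0.0009  0.1481] rows 4 each [-0.0002  0.0002  0.037 ]
[412. 268.] (array([ 0.4729, -0.3543]), array([0.1104, 0.0541]), np.float64(3.6))
[445. 266.] (array([ 0.479, -0.445]), array([0.1096, 0.0541]), np.float64(3.3))
```

View pics/pl4.png

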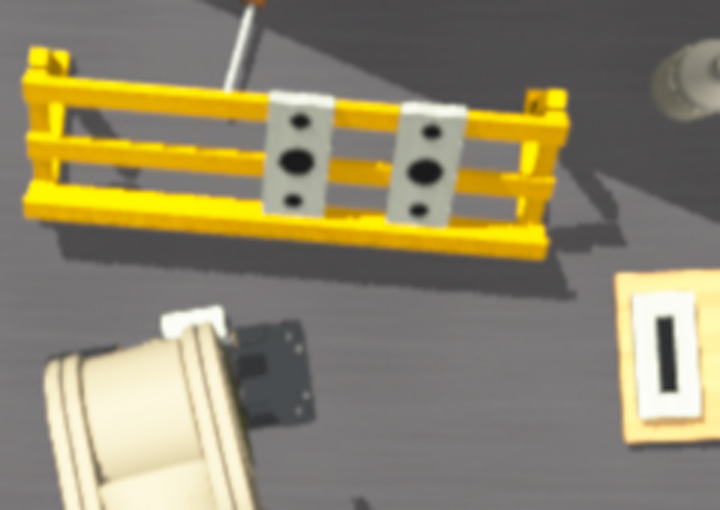

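```bash
python3 - <<'E'
from h import *
print(proj("top",[.4391+.065*.986,.06+.065*.167,.012]))
a=cv2.imread("pics/pl4.png");print(a[300:335:2,195].tolist())
E
```

```text
[[253.10719406 252.96170213]]
[[120, 119, 123], [119, 118, 122], [123, 123, 125], [134, 136, 138], [171, 178, 178], [213, 224, 222], [236, 245, 243], [247, 253, 252], [247, 253, 252], [248, 253, 253], [241, 249, 249], [225, 239, 238], [192, 212, 213], [154, 178, 183], [134, 157, 166], [128, 151, 162], [130, 154, 165], [134, 160, 172]]
```

The two plates stand side by side on the rack. The third plate's visible end matches its earlier pose, so it hasn't been moved. Picking it up.

```bash

python3 -m handwheel '[-0.0007,0.0009,0.035,0,0,0,0.035,0,0,0,0.03,0,0,0,0.02,0,0,0,0.014,0,0,0,0.009,0,0,0,0.004,0,0,0,0,0,0,0,0,0]'
python3 -m handwheel '[0,0,0,0,0,0,0,0,0,0,0,0,0,0,0,0,0,0,0,0,0,0,0,0]' 0.03 30
python3 -m handwheel '[0,0,-0.005,0,0,0,-0.02,0,0,0,-0.03,0,0,0,-0.04,0,0,0,-0.04,0,0,0,-0.03,0,0,0,0,6.4,0,0,0,6.4,0,0,0,0]'
python3 go.py 0.6632 0.0862 0.167 -93.3
```

```text
clock: 34.6
tool_pos: [0.452, 0.0626, 0.0032]
ee_rot: [-3.141, 0.0, -1.403]
contact_force: [-0.8, 0.6, 0.5]
grip_width: 0.897
clock: 35.1
tool_pos: [0.4516, 0.0623, 0.003]
ee_rot: [-3.141, -0.001, -1.403]
contact_force: [-0.5, -1.5, 4.0]
grip_width: 0.625
clock: 35.85
tool_pos: [0.4513, 0.0626, 0.1682]
ee_rot: [-3.141, -0.0, -1.632]
contact_force: [-0.5, -0.5, -1.6]
grip_width: 0.628
pos [0.4513 0.0626 0.1682] rpy [-180.    -0.   -93.5] F [-0.5 -0.5 -1.6] w 54.7 clk 35.85
roll -0.19 total [-0.0358 -0.2102  0.0012] rows 6 each [-0.006  -0.035   0.0002]
```

```bash

python3 -m handwheel '[-0.0045,-0.0263,0,0,-0.0045,-0.0263,0,0,-0.0045,-0.0263,0,0,-0.0045,-0.0263,0,0,-0.0045,-0.0263,0,0,-0.0045,-0.0263,0,0,-0.0045,-0.0263,0,0,-0.0045,-0.0263,0,0,0,0,0,0,0,0,0,0]' >/dev/null
python3 -m handwheel '[0,0,0,0,0,0,0,0,0,0,0,0]' >/dev/null
python3 go.py 0.6632 0.0862 0.120 -93.3
python3 - <<'E'
from h import *
look("scene","pl5",(230,130,400,260),4)
E
```

```text
pos [0.6628 0.0866 0.1679] rpy [-180.    -0.   -93.1] F [-0.4 -0.3 -1.8] w 54.2 clk 36.93
roll 0.18 total [ 0.0004 -0.0004  0.0479] rows 2 each [ 0.0002 -0.0002  0.024 ]
```

View pics/pl5.png

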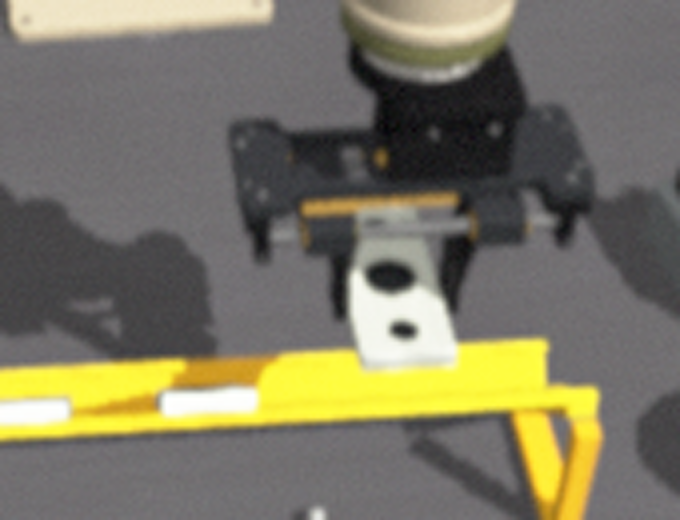

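The third plate is held horizontal over its slot, with (408,360) the rear end in this crop. I'll use the same lowering sequence.

```bash

python3 -m handwheel '[0,0,0.02,0,0,0,0.018,0,0,0,0.0095,0,0,0,0,0,0,0,0,0]'
python3 -m handwheel '[0,0,0.004,0,0,0,0.004,0,0,0,0.004,0,0,0,0.003,0,0,0,0,0]' - 10
python3 -m handwheel '[0,0.0025,0.0045,0,0,0.0025,0.0045,0,0,0.0025,0.0045,0,0,0.0025,0.0045,0,0,0,0,0,0,0,0,0]'
python3 -m handwheel '[0,0.001,0.0015,0,0,0.001,0.001,0,0,0,0,0,0,0,0,0]'
python3 -m handwheel '[0,0,0,0,0,0,0,0,0,0,0,0,0,0,0,0]' 0.072
python3 -m handwheel '[0,0,-0.01,0,0,0,-0.02,0,0,0,-0.03,0,0,0,-0.03,0,0,0,-0.03,0,0,0,0,0,0,0,0,0]'
python3 go.py 0.40 0.386 0.23 -93.3
```

```text
clock: 37.4
tool_pos: [0.6632, 0.0867, 0.1204]
ee_rot: [3.141, -0.0, -1.626]
contact_force: [0.2, 0.6, -1.7]
grip_width: 0.623
clock: 37.82
tool_pos: [0.6633, 0.0869, 0.1047]
ee_rot: [3.141, -0.0, -1.626]
contact_force: [-0.0, 0.3, -1.5]
grip_width: 0.631
clock: 38.32
tool_pos: [0.6549, 0.0872, 0.0883]
ee_rot: [-3.137, 0.0, -1.627]
contact_force: [3.6, 0.1, 5.1]
grip_width: 0.633
clock: 38.65
tool_pos: [0.6541, 0.0873, 0.087]
ee_rot: [-3.135, 0.001, -1.627]
contact_force: [4.9, -1.7, 10.6]
grip_width: 0.626
clock: 38.98
tool_pos: [0.6509, 0.0875, 0.084]
ee_rot: [3.141, -0.0, -1.626]
contact_force: [0.1, -0.7, -0.5]
grip_width: 0.801
clock: 39.57
tool_pos: [0.6522, 0.088, 0.2071]
ee_rot: [-3.138, 0.001, -1.626]
contact_force: [0.9, 0.8, -0.7]
grip_width: 0.826
pos [0.6522 0.088  0.2071] rpy [-179.8    0.   -93.2] F [ 0.9  0.8 -0.7] w 71.8 clk 39.57
roll 0.13 total [-0.283   0.2689 -0.0229] rows 10 each [-0.0283  0.0269 -0.0023]
```

```bash

python3 -m handwheel '[-0.0283,0.0269,-0.0023,0,-0.0283,0.0269,-0.0023,0,-0.0283,0.0269,-0.0023,0,-0.0283,0.0269,-0.0023,0,-0.0283,0.0269,-0.0023,0,-0.0283,0.0269,-0.0023,0,-0.0283,0.0269,-0.0023,0,-0.0283,0.0269,-0.0023,0,-0.0283,0.0269,-0.0023,0,-0.0283,0.0269,-0.0023,0]' 0 >/dev/null
python3 -m handwheel '[0,0,0,0,0,0,0,0,0,0,0,0,0,0,0,0]' >/dev/null
python3 go.py 0.40 0.386 0.115 -93.3; python3 meas.py
python3 - <<'E'
from h import *
O=np.array([.594,-.02]);
def R(s,y,n):
    X=(s-n)*.7071;Z=.028+(s+n)*.7071;return [O[0]+.998*X+.0575*y,O[1]-.0575*X+.998*y,Z]
f=look("top");b=look("scene")
h,s,v=cv2.split(cv2.cvtColor(f,cv2.COLOR_BGR2HSV));w=(s<40)&(v>140);w[:,:205]=0;w[:172]=0;w[230:]=0;w[:,375:]=0
for r in rects(w,200): print(np.round(r[0],1),np.round(cv2.boxPoints(r)).tolist())
for y in(-.11,0,.11): print(y,"exp up/low edge px",proj("top",[R(.13,y,.012),R(.13,y,0),R(.012,y,.012)]).round(1).tolist())
cv2.imwrite("pics/chk.png",np.vstack([cv2.resize(f[150:245,80:400],None,fx=2.4,fy=2.4),cv2.resize(b[140:260,170:450],(768,329))]))
E
```

```text
pos [0.4093 0.3723 0.2253] rpy [179.9  -0.2 -93.3] F [-0.1 -0.6 -0.5] w 0.6 clk 40.73
roll -0.03 total [-0.0132  0.0101  0.1103] rows 3 each [-0.0044  0.0034  0.0368]
[412. 268.] (array([ 0.4727, -0.3543]), array([0.1101, 0.0539]), np.float64(3.8))
[445. 266.] (array([ 0.4791, -0.445 ]), array([0.1096, 0.0539]), np.float64(3.5))
[331.8 203.7] [[318.0, 222.0], [324.0, 182.0], [346.0, 185.0], [340.0, 226.0]]
[288.8 199.8] [[276.0, 220.0], [279.0, 179.0], [301.0, 180.0], [299.0, 221.0]]
[245.  195.3] [[232.0, 217.0], [234.0, 172.0], [258.0, 174.0], [256.0, 218.0]]
-0.11 exp up/low edge px [[334.7, 188.2], [334.6, 185.2], [329.0, 222.8]]
0 exp up/low edge px [[290.5, 184.8], [290.7, 181.8], [287.5, 219.6]]
0.11 exp up/low edge px [[246.4, 181.4], [246.9, 178.4], [246.1, 216.4]]
```

View pics/chk.png

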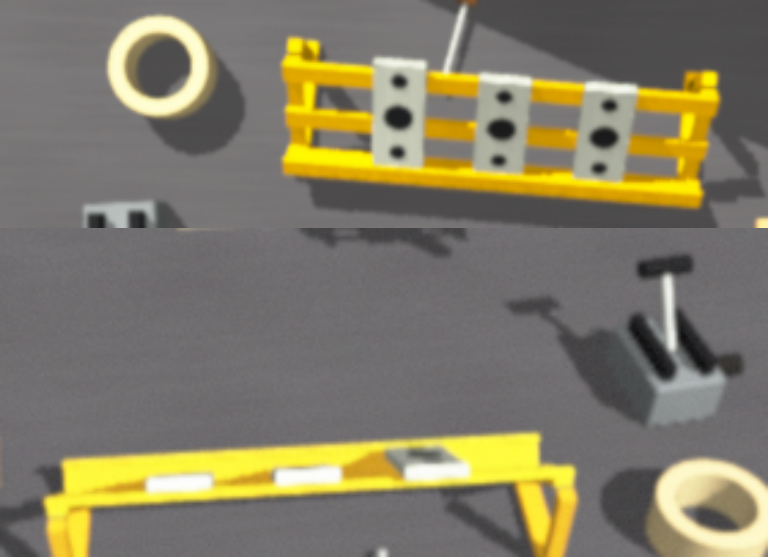

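The check shows plates 1 and 2 are seated. Plate 3, at top crop (398,110), sits about 5 px too high, and its face is visible from behind. Its end is caught on the lip at roughly 38°. I'll regrip it, pull it up-slope, press it flat, then slide it in.

```bash

python3 -m handwheel '[0.0283,-0.0269,0.0023,0,0.0283,-0.0269,0.0023,0,0.0283,-0.0269,0.0023,0,0.0283,-0.0269,0.0023,0,0.0283,-0.0269,0.0023,0,0.0283,-0.0269,0.0023,0,0.0283,-0.0269,0.0023,0,0.0283,-0.0269,0.0023,0,0.0283,-0.0269,0.0023,0,0.0283,-0.0269,0.0023,0]' 0.075 >/dev/null
python3 -m handwheel '[0,0,0,0,0,0,0,0,0,0,0,0,0,0,0,0]' >/dev/null
python3 go.py 0.6592 0.088 0.093 -93.3
```

```text
pos [0.6606 0.0774 0.2035] rpy [ 1.80e+02 -1.00e-01 -9.31e+01] F [ 1.2  0.6 -0.1] w 74.5 clk 42.05
roll 0.19 total [-0.0106  0.002   0.1105] rows 3 each [-0.0035  0.0007  0.0368]
```

```bash

python3 -m handwheel '[-0.005,0.001,0,0,-0.005,0.001,0,0,0,0,0,0,0,0,0,0,0,0,0,0]' >/dev/null
python3 go.py 0.6592 0.088 0.093 -93.3
```

```text
pos [0.6595 0.0869 0.2034] rpy [ 1.80e+02 -1.00e-01 -9.31e+01] F [1.  0.4 0.6] w 75.0 clk 42.47
roll 0.17 total [-0.0011  0.0004  0.1104] rows 3 each [-0.0004  0.0001  0.0368]
```

```bash

python3 -m handwheel '[-0.001,0,0.035,0,0,0,0.03,0,0,0,0.02,0,0,0,0.012,0,0,0,0.007,0,0,0,0.005,0,0,0,0,0,0,0,0,0]'
python3 -m handwheel '[0,0,0,0,0,0,0,0,0,0,0,0,0,0,0,0,0,0,0,0,0,0,0,0]' 0.03 30
python3 -m handwheel '[0,-0.004,-0.003,0,0,-0.004,-0.004,0,0,0,0,0,0,0,0,0,0,0,0,0]'
python3 go.py 0.6672 0.0875 0.099 -93.3; python3 - <<'E'
from h import *
look("scene","fix1",(270,140,410,250),5)
E
```

```text
clock: 43.13
tool_pos: [0.6602, 0.0875, 0.0954]
ee_rot: [-3.141, -0.001, -1.626]
contact_force: [0.1, -0.2, 0.7]
grip_width: 0.862
clock: 43.63
tool_pos: [0.6598, 0.0874, 0.0947]
ee_rot: [-3.142, -0.002, -1.626]
contact_force: [-0.5, -1.0, 2.7]
grip_width: 0.625
clock: 44.05
tool_pos: [0.6667, 0.0871, 0.1011]
ee_rot: [3.139, -0.002, -1.626]
contact_force: [-4.7, -0.9, 2.4]
grip_width: 0.628
pos [0.6667 0.0871 0.1011] rpy [ 1.798e+02 -1.000e-01 -9.310e+01] F [-4.7 -0.9  2.4] w 54.6 clk 44.05
roll 0.15 total [-0.0004 -0.0005  0.0021] rows 1 each [-0.0004 -0.0005  0.0021]
```

View pics/fix1.png

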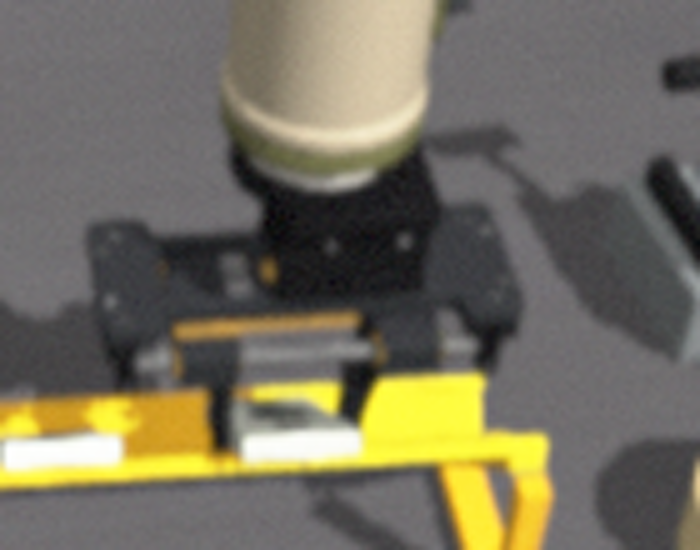

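The gripper holds plate 3, with its rear end above the slat at (300,440). That was my last picture, so from here I check by numbers only. Now pivoting it flat, then sliding it down-slope.

```bash

python3 -m handwheel '[0,0.0015,0.003,0,0,0.002,0.004,0,0,0.002,0.004,0,0,0,0,0,0,0,0,0]' - 10
python3 -m handwheel '[0,0.001,0.0015,0,0,0.002,0.002,0,0,0.002,0.002,0,0,0,0,0,0,0,0,0]'
python3 -m handwheel '[0,0.002,0.002,0,0,0.002,0.002,0,0,0,0,0,0,0,0,0]'
python3 go.py 0.6538 0.0882 0.082 -93.3
```

```text
clock: 44.52
tool_pos: [0.6667, 0.0873, 0.0993]
ee_rot: [-3.13, -0.001, -1.627]
contact_force: [-11.5, -4.8, 51.1]
grip_width: 0.632
clock: 44.93
tool_pos: [0.658, 0.0882, 0.0873]
ee_rot: [-3.139, -0.001, -1.626]
contact_force: [-5.4, 0.8, 11.7]
grip_width: 0.63
clock: 45.27
tool_pos: [0.6554, 0.0883, 0.0834]
ee_rot: [-3.137, -0.0, -1.626]
contact_force: [1.5, 0.1, 11.4]
grip_width: 0.631
pos [0.6554 0.0883 0.0834] rpy [-179.7   -0.   -93.2] F [ 1.5  0.1 11.4] w 54.9 clk 45.27
roll 0.13 total [0.0002 0.0016 0.0014] rows 1 each [0.0002 0.0016 0.0014]
```

```bash

python3 -m handwheel '[0,0,0,0,0,0,0,0,0,0,0,0,0,0,0,0]' 0.075
python3 -m handwheel '[0,0,-0.01,0,0,0,-0.02,0,0,0,-0.03,0,0,0,-0.03,0,0,0,-0.03,0,0,0,0,0,0,0,0,0]' >/dev/null
python3 -m handwheel '[-0.0283,0.0269,-0.0023,0,-0.0283,0.0269,-0.0023,0,-0.0283,0.0269,-0.0023,0,-0.0283,0.0269,-0.0023,0,-0.0283,0.0269,-0.0023,0,-0.0283,0.0269,-0.0023,0,-0.0283,0.0269,-0.0023,0,-0.0283,0.0269,-0.0023,0,-0.0283,0.0269,-0.0023,0,-0.0283,0.0269,-0.0023,0]' 0 >/dev/null
python3 -m handwheel '[0,0,0,0,0,0,0,0,0,0,0,0,0,0,0,0,0,0,0,0]' >/dev/null
cat > chk.py <<'E'
from h import *
O=np.array([.594,-.02])
def R(s,y,n):
    X=(s-n)*.7071;Z=.028+(s+n)*.7071;return [O[0]+.998*X+.0575*y,O[1]-.0575*X+.998*y,Z]
for n in("top","scene"):
    f=look(n);h,s,v=cv2.split(cv2.cvtColor(f,cv2.COLOR_BGR2HSV));w=(s<40)&(v>130)
    m=np.zeros_like(w)
    if n=="top": m[172-8:230,215:370]=1
    else: m[215:245,190:350]=1
    for r in rects(w&(m>0),30):
        c=sorted(cv2.boxPoints(r).round(1).tolist());print(n,np.round(r[0],1),np.round(r[1],1),round(r[2],1))
        if n=="top":
            u=(r[0][0]-290.5)/-44*.11
            e=proj("top",[R(.13,u,.012),R(.13,u,0),R(.012,u,.012)])
            B=np.array(c);B=B[np.argsort(B[:,1])];print("   upper",B[:2].mean(0).round(1),"lower",B[2:].mean(0).round(1),"exp",e.round(1).tolist())
E
python3 chk.py; python3 go.py 0.40 0.386 0.115 -93.3
```

```text
clock: 45.6
tool_pos: [0.6529, 0.0876, 0.0804]
ee_rot: [3.14, -0.002, -1.626]
contact_force: [0.5, 0.5, -0.5]
grip_width: 0.826
top [330.7 203.4] [26.1 40.7] 3.8
   upper [332.1 183. ] lower [329.3 223.7] exp [[330.9, 187.9], [330.8, 184.9], [325.4, 222.5]]
top [288.5 199.5] [41. 25.] 90.0
   upper [288.5 179. ] lower [288.5 220. ] exp [[288.5, 184.7], [288.7, 181.7], [285.6, 219.4]]
top [245.3 196.3] [28.1 40.8] 5.2
   upper [247.1 175.9] lower [243.4 216.6] exp [[245.2, 181.3], [245.7, 178.3], [244.9, 216.3]]
top [267.6 171.4] [ 4.6 16.1] 15.3
   upper [269.7 163.7] lower [265.5 179.1] exp [[267.6, 183.0], [268.0, 180.1], [266.0, 217.9]]
scene [235.  232.5] [ 5. 22.] 90.0
scene [281.5 229.9] [ 5.4 23.1] 86.4
scene [327.5 227.5] [ 5. 23.] 90.0
pos [0.4012 0.3842 0.2232] rpy [ 1.799e+02 -1.000e-01 -9.330e+01] F [0.  0.  0.1] w 0.2 clk 47.53
roll -0.03 total [-0.0017  0.0013  0.1082] rows 3 each [-0.0006  0.0004  0.0361]
```

```bash
python3 - <<'E'
from h import *
def R(s,y,n,ox):
    X=(s-n)*.7071;Z=.028+(s+n)*.7071;return [ox+.998*X+.0575*y,-.02-.0575*X+.998*y,Z]
for ox in(.594,.598):
  for s in(.13,.14): print(ox,s,[proj("scene",R(s,y,.006,ox)).round(1).tolist()[0]+proj("top",R(s,y,0,ox)).round(1).tolist()[0] for y in(-.105,.005,.112)])
for a,b in(((235,232.5),(332.3,184.5)),((281.5,229.9),(288.5,181)),((327.5,227.5),(247.1,177.5))):
    p,e=tri(a,b);print(p.round(4),round(e,4))
E
```

```text
0.594 0.13 [[236.5, 232.0, 332.6, 185.1], [283.3, 229.2, 288.7, 181.7], [328.2, 226.5, 246.1, 178.4]]
0.594 0.14 [[236.3, 232.2, 333.1, 181.9], [283.6, 229.3, 289.0, 178.5], [328.9, 226.6, 246.2, 175.2]]
0.598 0.13 [[236.6, 233.3, 332.6, 183.5], [283.6, 230.4, 288.8, 180.1], [328.6, 227.7, 246.2, 176.8]]
0.598 0.14 [[236.4, 233.4, 333.1, 180.3], [283.9, 230.5, 289.0, 176.9], [329.3, 227.8, 246.2, 173.6]]
[ 0.6801 -0.1309  0.1275] 0.0047
[ 0.6865 -0.0223  0.127 ] 0.0056
[0.6935 0.0836 0.127 ] 0.0001
```

All three plates sit at the same, expected position: about 130 mm up-slope at the top end, z ≈ 0.127, equal face lengths. Now switching the lever on.

```bash

python3 -m handwheel '[-0.001,0,0.03,0,0,0,0.03,0,0,0,0.03,0,0,0,0.016,0,0,0,0,0,0,0,0,0,0,0,0,0]'
python3 -m handwheel '[0,-0.0135,0,0,0,-0.0135,0,0,0,-0.0135,0,0,0,-0.0135,0,0,0,-0.0135,0,0,0,-0.0135,0,0,0,-0.0135,0,0,0,-0.0135,0,0,0,0,0,0,0,0,0,0]'
python3 -m handwheel '[0,0.03,0,0,0,0.03,0,0,0,0.03,0,0,0,0.01,0,0,0,0,-0.03,0,0,0,-0.03,0,0,0,-0.03,0,0,0,0,0,0,0,0,0]'
python3 go.py 0.40 0.0 0.30 -93.3
```

```text
clock: 48.12
tool_pos: [0.4009, 0.3867, 0.1189]
ee_rot: [-3.141, -0.0, -1.627]
contact_force: [-0.6, -0.4, 0.5]
grip_width: 0.005
clock: 48.95
tool_pos: [0.5097, 0.3795, 0.1175]
ee_rot: [3.141, -0.001, -1.628]
contact_force: [-0.8, 0.1, -0.5]
grip_width: 0.009
clock: 49.7
tool_pos: [0.4089, 0.3868, 0.2096]
ee_rot: [-3.139, 0.001, -1.626]
contact_force: [1.0, -0.2, -0.9]
grip_width: 0.004
pos [0.4089 0.3868 0.2096] rpy [-179.9    0.   -93.2] F [ 1.  -0.2 -0.9] w 0.4 clk 49.7
roll 0.15 total [ 0.3866 -0.0134 -0.0904] rows 10 each [ 0.0387 -0.0013 -0.009 ]
```

```bash

python3 -m handwheel '[0.035,-0.0013,-0.009,0,0.035,-0.0013,-0.009,0,0.035,-0.0013,-0.009,0,0.035,-0.0013,-0.009,0,0.035,-0.0013,-0.009,0,0.035,-0.0013,-0.009,0,0.035,-0.0013,-0.009,0,0.035,-0.0013,-0.009,0,0,0,0,0,0,0,0,0]'
python3 chk.py; python3 meas.py; python3 - <<'E'
from h import *
for n,c in(("top",(105,228,150,280)),("scene",(400,160,450,215))):
    a=cv2.imread(f"pics/{n}0.png");b=look(n)
    x0,y0,x1,y1=c;d=np.abs(a[y0:y1,x0:x1].astype(int)-b[y0:y1,x0:x1]).max(2)
    print(n,"lever diff to start(on): mean",d.mean().round(2),"px>40:",(d>40).sum())
    for nm,(u0,v0,u1,v1) in (dict(tape=(120,150,175,205),bottle=(400,155,450,195),driver=(262,110,292,160)) if n=="top" else {}).items():
        d=np.abs(a[v0:v1,u0:u1].astype(int)-b[v0:v1,u0:u1]).max(2);print("  ",nm,(d>40).sum())
E
```

```text
clock: 50.53
tool_pos: [0.4032, 0.1042, 0.2796]
ee_rot: [3.141, -0.002, -1.63]
contact_force: [-0.2, 0.6, -0.4]
grip_width: 0.003
top [331.8 203.5] [33.9 41.4] 9.5
   upper [335.2 183. ] lower [328.4 223.9] exp [[331.9, 188.0], [331.8, 185.0], [326.4, 222.6]]
top [289.7 199.2] [36.6 41.9] 1.6
   upper [290.3 178.2] lower [289.2 220.2] exp [[289.8, 184.8], [290.0, 181.8], [286.8, 219.5]]
top [250.2 189.7] [39.4 54.7] 4.6
   upper [252.3 162.4] lower [248. 217.] exp [[250.1, 181.7], [250.6, 178.7], [249.6, 216.6]]
scene [235.  232.5] [ 5. 22.] 90.0
scene [281.5 229.9] [ 5.3 23.1] 86.6
scene [327.5 227.5] [ 5. 23.] 90.0
[412. 268.] (array([ 0.4729, -0.3543]), array([0.1108, 0.0543]), np.float64(3.8))
[445. 266.] (array([ 0.4789, -0.445 ]), array([0.1103, 0.0543]), np.float64(3.5))
top lever diff to start(on): mean 0.72 px>40: 0
   tape 0
   bottle 0
   driver 0
scene lever diff to start(on): mean 4.86 px>40: 0
```

The lever pixels match the opening picture (on). The bystanders, plate ends (scene view) and covers are all unchanged. Handing in.

```bash
python3 -c "
from plant import ctrl
print(ctrl.job_done())"
```

```text
the job is handed in; nothing more can be done
None
```

The job is done and handed in at about 51 s on the robot's clock. No verdict was reported.

**What I did:** I threw the lever to off and moved both covers from the rack to the board. I leaned all three mounting plates on the rack about 110 mm apart, then threw the lever to on. The third plate caught on the lip at first, so I regripped it, pressed it flat and slid it in.

**Last checks, by image measurement:**
- **Lever:** its pixels match the starting "on" picture in both views.
- **Plates:** before the lever was thrown on, all three upper ends measured z ≈ 0.127 m against 0.124 expected, with equal face lengths. In the scene view their ends were unchanged after it.
- **Covers:** both lie flat on the board at about ±45 mm in y and within 3 mm of its middle in x.
- **Bystanders:** tape, bottle and screwdriver show no change from the start.

**Less certain:**
- **Contact force:** it reached about 51 N for a moment while I freed the third plate. I took this to be fingers and plate on the slat rather than the gripper body, whose limit is 40 N.
- **Final top-view plate outlines:** they came out distorted, and I put this down to a brightness change merging the masks. The final plate check therefore rests on the scene view.
- **Plate position up the slope:** known only to a few millimetres, against a ±11 mm window.

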